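Steady the rocking pot stand

ROBOT

A 6-joint arm with a two-finger parallel gripper is mounted at the origin on a cart in front of the work surface, level with it; the furniture and walls round the work are solid. World frame = base frame: x ahead of the robot, y to its left, z up, the work surface at z = 0. Lengths are in m, angles in rad, forces in N, time in s.
With the tool pointing down it reaches from about 0.35 to 0.775 m from the base axis. Payload 5.5 kg.
Tool frame: the origin (TCP) lies at the very end of the fingers, on their centre line; the grasp point (between the pads) lies 19 mm behind it; z points along the fingers, y is the line along which they close (so a half turn about z gives the same grasp; the last joint's range is limited). The gripper opens to 85 mm and grips with 20 to 120 N. Pads are 22 mm wide; open, the fingers measure 114 mm over their backs; the gripper's body (76 mm by 85 mm) begins 54 mm behind the grasp point. The pads swing forward as they close: fully open they stand 13 mm farther back than shut.
Start: joints at [-1.438, 0.313, 0.046, 1.304, 0, 1.431], TCP at [0.155, -0.554, 0.231] pointing down, gripper open.
Joint ranges: [-2.76, 2.76], [-0.86, 1.69], [-1.03, 1.26], [-2.2, 2.34], [-1.47, 1.5], [-3.14, 3.14]. Speed limits (rad/s): [2.57, 2.57, 3.14, 3.14, 3.14, 3.14].

INTERFACE

Orientations are given as a unit quaternion [x, y, z, w].
In Python, from rig import robot, imaging, sign_off gives the robot as it stands.
- The arm moves only by the tool arm_command, never from a script. Its argument "increments" is a list of rows, each a list of 2 entries, a list of its own where there are three numbers: the shift along the world's x, y, z normalised to -1 to 1, where 1 is 0.08 m, then the turn about the world's z normalised to -1 to 1, where 1 is 1.5 rad. In form: [[[x, y, z], twist], ...]. A call has 1 to 12 rows; each row shifts and turns the commanded pose from where the row before left it; what a row does not reach is not made up. A row lasts 1/8 s, in which the tool goes at most 62.5 mm and 10.7 degrees, less where a joint would pass 70% of its speed; a pose out of reach is approached as far as the arm can. A call with a number of a shift or a turn outside -1 to 1 is refused whole. A call with a gripper value outside its range is refused whole. "gripper" is the gripper command: -1 is fully open, 1 is shut, values between are in proportion, set as the call begins (left out, the last holds). The fingers move at their own pace and stop on an object; "newtons" is the grip in N (left out, the last holds). Time passes only in rows, so rows that do not move let the fingers close. It gives the time, the measured TCP pose, the force, the opening and the grip force at its end, in the units of the state.
- robot.sense(): the state, without advancing time (a new reading comes with each control period).
- imaging.snapshot(name): name is "side" or "top"; returns a dict with "color" (384x512x3 uint8, blue, green, red), "range_z" (384x512 float32, m along the optical axis (not along the pixel's ray), 0 where there is no reading), "fx", "fy", "cx", "cy" (pixels), "origin" and "rotation" of the camera in the world. Camera axes: x right, y up, looking along -z (the intrinsics and any distortion apply to the point x, -y, -z); pixel columns grow to the right and rows downward; lengths in m; the calibration is good to about 2 mm. A picture is of the moment at which its call begins.
- sign_off(): hands the job in; it is judged then, once.
Trained networks look in the newest picture that a camera, given by its name, has taken for a name from the list of things; names that differ only in an ending like _2 or _b are one class to them, and where a whole thing is asked for, a point or a joint stands for the part that bears it (a point fixed in the world has none). Each returns a list of dicts, best first, with "confidence" (0 to 1); they miss things now and then, are a little off and sometimes report something else, mostly with a low value. They report only what shows in the picture. A call takes as long as a camera call.
- imaging.cut_out(camera, target): "region" (384x512 bool, what is visible of it) and "xy" ([column, row] in pixels, amid what is visible of it).
The state is a dict: "time_s": time; "joints": joint angles; "qvel": joint speeds; "joint_torque": joint torques, N m; "position": TCP position; "eef_rot": TCP orientation; "ft_force": force on the tool from outside, world axes, zero at the start; "torque": the same for the moment, N m; "gripper_width": finger opening in m; "grasp_force": force on a finger pad.
Only numpy, scipy, OpenCV 4.12 (cv2) and the standard library are available. Lean on these libraries where they do the work, as an engineer would, in place of code of your own. Each camera call takes 0.05 s, during which the arm holds its last target. There are 200 camera calls.

TASK

The four-footed wire pot stand rocks because two of its feet are perched on the raised batten across its round board. Turn it round on the board, where it stands rather than picking it up, until all four feet are down on the flat of the board on either side of the batten and it stands level and steady, about in the middle of the board. Let go of it, and leave the mug and the jar alone.

Things in the scene. Friction and masses are not known exactly. Their poses are not given: they have to be found in the camera images.
- stand: Loose steel wire pot stand, 0.4 kg, 164 mm across, 113 mm high. Origin: centre of underside, level with the bottoms of its four 20 mm ball feet, 72 mm out at its +x, -x, +y, -y; z up. Upright legs carry a wire ring and cross wires at z = 50 mm. At the start the +x and -x feet are on the batten; it leans 7 degrees about its x onto a third, the fourth in the air.
- handle (a point): Middle of the stand's arch handle, the point to grip: a round dark wood bar along the stand's x, 16 mm thick, 72 mm long, its axis 105 mm above the stand's underside, held by upright wires at its ends (80 mm apart). On the bar's axis; axes as those of the stand.
- board: Fixed round dark wood board, 220 mm in diameter, 18 mm thick. Origin: centre of underside, on the table; z up. Paler batten across its middle along the board's x: 205 mm long, 40 mm wide, 9 mm high (top 27 mm above the table). A foot clears it when the foot's centre is over 30 mm from the batten's centre line (51 mm when the stand is centred and its x is at 45 degrees to the batten).
- mug: Loose bystander: two-tone mug with a handle, 90 x 122 mm, 105 mm high. Origin: centre of its underside.
- jar: Loose bystander: glass jar with a dark lid, 65 mm in diameter, 86 mm high. Origin: centre of its underside.

How it is judged:
By the outcome, as a careful person would: the job done as asked, in the order asked, and still so for the second after the job is handed in, with the robot touching nothing.
It also fails if it takes over 29 s, if anything falls off the work surface, if the arm or the gripper's body presses on something with over 40 N, if the wrist force passes 120 N, or if a joint passes its speed limit or range.

## Working session

There is one attempt and no reset: what is moved stays moved. The work goes in short steps, Python scripts to look and compute and a tool call to move; the robot and the scene stay as the last step left them, time stands still between calls to the robot, and variables do not carry over. Pictures are saved under pics/ and viewed, at most 10 in all, crops included, and the job is handed in when it is done.

Besides the shell and the picture viewer there is one more tool, called after "Request:" as a command line: name --argument value ..., lists and objects as JSON in quotes. arm_command: Moves the arm, as the interface text tells. Scaled input: -1 to 1 covers 0.08 m each way for a shift and 1.5 rad each way for a turn. Its arguments: {"type":"object","properties":{"increments":{"type":"array"},"gripper":{"type":"number"},"newtons":{"type":"number"}},"required":["increments"]}

```bash
mkdir -p pics; cat > h.py <<'E'
import numpy as np, cv2
from rig import robot, imaging, sign_off
def pts(s,mask=None):
    z=s["range_z"]; v,u=np.nonzero((z>0)&(mask if mask is not None else True))
    d=z[v,u]; c=np.stack([(u-s["cx"])/s["fx"]*d,-(v-s["cy"])/s["fy"]*d,-d],1)
    return c@np.array(s["rotation"]).T+s["origin"]
E
python3 - <<'E'
from h import *
S={n:imaging.snapshot(n) for n in("top","side")}
cv2.imwrite("pics/a.png",cv2.resize(np.vstack([S["top"]["color"],S["side"]["color"]]),None,fx=.78,fy=.78))
for n in S:
  print(n,[k for k in S[n]],np.round(S[n]["origin"],3))
  for t in("stand","handle","board","mug","jar"):
    for r in imaging.cut_out(n,t)[:2]:
      p=pts(S[n],r["region"]); 
      print(n,t,round(r["confidence"],2),np.round(r["xy"]),r["region"].sum(),np.round(np.percentile(p,[2,50,98],axis=0),3).tolist() if len(p) else 0)
print(robot.sense())
E
```

```text
top ['color', 'range_z', 'fx', 'fy', 'cx', 'cy', 'origin', 'rotation'] [ 0.395 -0.023  1.294]Traceback (most recent call last):
  File "<stdin>", line 8, in <module>
  File "h.py", line 6, in pts
    return c@np.array(s["rotation"]).T+s["origin"]
           ~^~~~~~~~~~~~~~~~~~~~~~~~~~
ValueError: matmul: Input operand 1 has a mismatch in its core dimension 0, with gufunc signature (n?,k),(k,m?)->(n?,m?) (size 4 is different from 3)
```

View pics/a.png

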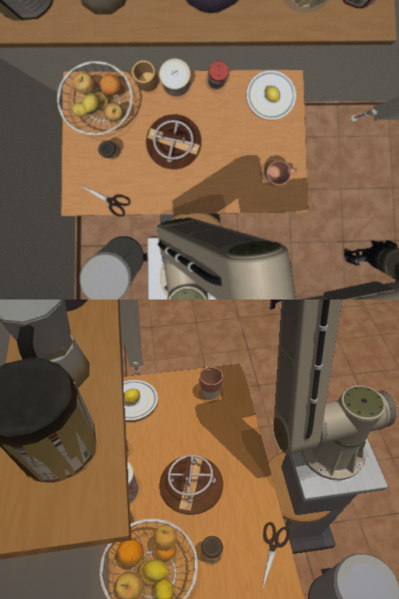

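The top view shows the board and stand at about (222,180) px full-scale, the jar at (138,190) and the mug at (357,220). The space around the stand is clear. `rotation` is a quaternion, so I need to fix the helper.

```bash
sed -i 's/np.array(s\["rotation"\]).T/Rotation.from_quat(s["rotation"]).as_matrix().T/; 1a from scipy.spatial.transform import Rotation' h.py
python3 - <<'E'
from h import *
S={n:imaging.snapshot(n) for n in("top","side")}
a=S["top"]["color"][130:230,165:280]; b=S["side"]["color"][185:285,190:305]
cv2.imwrite("pics/b.png",cv2.resize(np.hstack([a,b]),None,fx=3.4,fy=3.4,interpolation=2))
for n in S:
  for t in("stand","handle","board","mug","jar"):
    for r in imaging.cut_out(n,t)[:2]:
      p=pts(S[n],r["region"]); 
      print(n,t,round(r["confidence"],2),np.round(r["xy"]),r["region"].sum(),np.round(np.percentile(p,[2,50,98],axis=0),3).tolist() if len(p) else 0)
  p=pts(S[n]); c=p[(abs(p[:,0]-.47)<.2)&(abs(p[:,1]-0)<.2)&(p[:,2]>.1)&(p[:,2]<.16)]
  print(n,"high",len(c),np.round(c[np.argsort(-c[:,2])][:60:2],3).tolist())
s=robot.sense();print(s["eef_rot"],s["position"],s["time_s"])
E
```

```text
top stand 0.84 [223. 177.] 802 [[0.452, -0.02, 0.016], [0.529, 0.047, 0.079], [0.598, 0.123, 0.14]]
top board 0.85 [219. 184.] 3461 [[0.424, -0.049, 0.001], [0.516, 0.053, 0.018], [0.625, 0.155, 0.086]]
top jar 0.87 [142. 192.] 535 [[0.461, 0.266, 0.001], [0.49, 0.291, 0.083], [0.521, 0.327, 0.089]]
top high 166 [[0.538, 0.054, 0.143], [0.527, 0.024, 0.141], [0.536, 0.065, 0.141], [0.524, 0.024, 0.141], [0.542, 0.085, 0.14], [0.527, 0.021, 0.14], [0.539, 0.062, 0.14], [0.521, 0.018, 0.14], [0.539, 0.074, 0.14], [0.533, 0.06, 0.14], [0.53, 0.054, 0.139], [0.544, 0.076, 0.139], [0.533, 0.026, 0.139], [0.533, 0.065, 0.139], [0.533, 0.035, 0.139], [0.53, 0.057, 0.139], [0.536, 0.043, 0.139], [0.53, 0.032, 0.139], [0.536, 0.049, 0.139], [0.533, 0.038, 0.139], [0.536, 0.057, 0.139], [0.539, 0.06, 0.138], [0.527, 0.046, 0.138], [0.539, 0.071, 0.138], [0.527, 0.043, 0.138], [0.522, 0.024, 0.138], [0.542, 0.082, 0.138], [0.536, 0.04, 0.138], [0.533, 0.018, 0.138], [0.53, 0.026, 0.138]]
side stand 0.73 [244. 226.] 1138 [[0.453, -0.021, 0.022], [0.531, 0.057, 0.081], [0.596, 0.125, 0.141]]
side
[... 489 characters left out ...]
, 0.051, 0.143], [0.539, 0.067, 0.143], [0.535, 0.076, 0.143], [0.54, 0.08, 0.142], [0.53, 0.04, 0.142], [0.527, 0.017, 0.142], [0.523, 0.02, 0.141], [0.532, 0.056, 0.141], [0.541, 0.082, 0.141], [0.526, 0.023, 0.141], [0.536, 0.066, 0.141], [0.528, 0.019, 0.14], [0.528, 0.022, 0.14], [0.541, 0.068, 0.14], [0.529, 0.045, 0.14], [0.539, 0.052, 0.14], [0.536, 0.041, 0.14], [0.541, 0.065, 0.14], [0.531, 0.067, 0.14], [0.535, 0.077, 0.14], [0.53, 0.018, 0.14], [0.522, 0.017, 0.14], [0.53, 0.056, 0.14], [0.543, 0.079, 0.14], [0.529, 0.047, 0.14], [0.533, 0.058, 0.14], [0.536, 0.06, 0.139]]
[ 9.90712605e-01  1.35972544e-01 -9.14472900e-06  4.62839727e-05] [ 0.1549135  -0.55377823  0.23131886] 0.75
```

View pics/b.png

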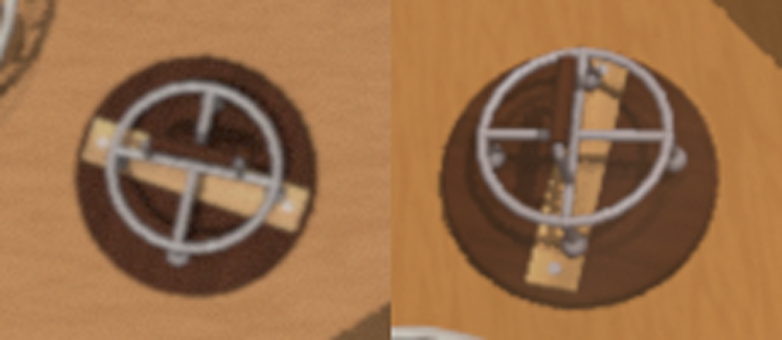

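The stand's ring is centred a little up-left of the board's centre, and the batten runs along the same line as the stand's x. I'll measure board, batten and bar precisely.

```bash
cat >> h.py <<'E'
def axis(p):
    c=p.mean(0); w,v=np.linalg.eigh(np.cov((p-c).T)); d=v[:,-1]; return np.degrees(np.arctan2(d[1],d[0]))%180, c
def measure(s):
    m=s["range_z"]>0; p=pts(s); c=s["color"][m].astype(float); r=np.hypot(p[:,0]-.527,p[:,1]-.055)
    b=p[(r<.15)&(p[:,2]>.010)&(p[:,2]<.031)]
    h,i=cv2.minEnclosingCircle(b[:,:2].astype(np.float32))
    print("board circle",np.round(h,4),round(i,4))
    bt=(r<.108)&(c[:,2]>140)&(c[:,2]-c[:,0]>50)&(p[:,2]<.05)&(p[:,2]>.012)
    a,cc=axis(p[bt][:,:2]); (x,y),wh,_=cv2.minAreaRect(p[bt][:,:2].astype(np.float32))
    print("batten",bt.sum(),round(a,1),"rect centre",round(x,4),round(y,4),np.round(wh,3),"z",np.median(p[bt][:,2]).round(4))
    k=(r<.07)&(p[:,2]>.115)&(p[:,2]<.16)
    a,cc=axis(p[k][:,:2]); (x,y),wh,_=cv2.minAreaRect(p[k][:,:2].astype(np.float32))
    print("bar",k.sum(),round(a,1),np.round(p[k].mean(0),4),"rect",round(x,4),round(y,4),np.round(wh,3),"top z",np.percentile(p[k][:,2],[50,80,95]).round(4))
    k=(r<.13)&(p[:,2]>.045)&(p[:,2]<.105)
    q=p[k]; (x,y),_,_=cv2.fitEllipse(cv2.convexHull(q[:,:2].astype(np.float32)))
    A=np.c_[q[:,:2]-[x,y],np.ones(len(q))]; f=np.linalg.lstsq(A,q[:,2],rcond=None)[0]
    print("ring",k.sum(),round(x,4),round(y,4),"plane",f.round(4),"tilt deg",np.degrees(np.hypot(*f[:2])).round(1))
E
python3 - <<'E'
from h import *
for n in("top","side"): print(n); measure(imaging.snapshot(n))
E
```

```text
top
board circle [0.5249 0.0542] 0.1101
batten 427 69.4 rect centre 0.5522 0.0469 [0.211 0.095] z 0.0257
bar 159 77.8 [0.5326 0.0499 0.1349] rect 0.5333 0.0507 [0.085 0.016] top z [0.1358 0.1382 0.1405]
ring 656 0.5244 0.0521 plane [-0.0812  0.025   0.0778] tilt deg 4.9
side
board circle [0.5252 0.0523] 0.1117
batten 483 66.8 rect centre 0.5261 0.0548 [0.2   0.041] z 0.0279
bar 190 77.8 [0.5339 0.0545 0.1364] rect 0.5331 0.0487 [0.088 0.016] top z [0.1373 0.14   0.1418]
ring 843 0.5242 0.0513 plane [-0.0783  0.0137  0.0782] tilt deg 4.6
```

Request:
arm_command --increments '[[[0.2,0.3,0],0.04],[[0.36,0.56,0],0.06],[[0.36,0.56,0],0.06],[[0.36,0.56,0],0.06],[[0.36,0.56,0],0.06],[[0.36,0.56,0],0.06],[[0.36,0.56,0],0.06],[[0.36,0.56,0],0.06],[[0.36,0.56,0],0.06],[[0.36,0.56,0],0.06],[[0.36,0.56,0],0.06],[[0.36,0.56,0],0.06]]' --gripper -1

```text
time_s: 2.35
position: [0.4886, -0.0353, 0.2316]
eef_rot: [0.788, 0.615, 0.0, 0.0]
ft_force: [1.0, -1.7, 0.5]
gripper_width: 0.0853
grasp_force: 0.0
```

Request:
arm_command --increments '[[[0.25,0.5,0],0.02],[[0.2,0.4,0],0],[[0.1,0.17,-0.1],0],[[0,0,-0.4],0],[[0,0,-0.4],0],[[0,0,-0.4],0],[[0,0,-0.18],0],[[0,0,0],0]]'

```text
time_s: 3.35
position: [0.5309, 0.0482, 0.1121]
eef_rot: [0.78, 0.626, -0.001, -0.001]
ft_force: [0.6, 0.5, 0.6]
gripper_width: 0.0858
grasp_force: 0.0
```

```bash
python3 - <<'E'
from h import *
s=robot.sense();print(s["position"],s["ft_force"])
a=imaging.snapshot("top")["color"][110:240,150:290]; b=imaging.snapshot("side")["color"][165:295,180:320]
cv2.imwrite("pics/c.png",cv2.resize(np.hstack([a,b]),None,fx=2.8,fy=2.8,interpolation=2))
E
```

```text
[0.53086368 0.0482234  0.11210915] [0.5968094  0.48282102 0.6211504 ]
```

View pics/c.png

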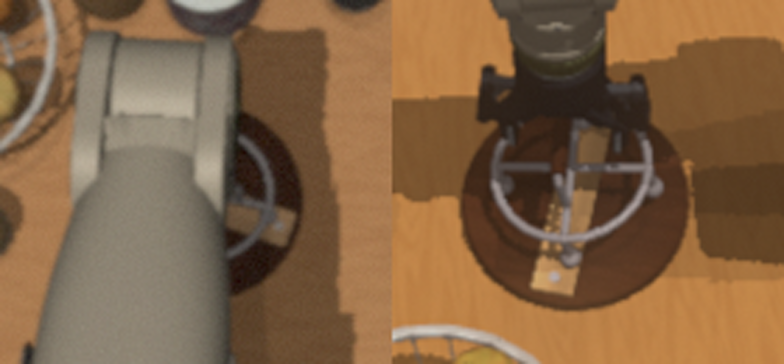

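In the side view the open fingers straddle the handle at about (565,130), and nothing has been touched. Closing.

Request:
arm_command --increments '[[[0,0,0],0],[[0,0,0],0],[[0,0,0],0],[[0,0,0],0],[[0,0,0],0],[[0,0,0],0]]' --gripper 1 --newtons 35

```text
time_s: 4.2
position: [0.532, 0.0486, 0.1132]
eef_rot: [0.78, 0.626, 0.0, 0.0]
ft_force: [0.7, 0.8, 3.4]
gripper_width: 0.0147
grasp_force: 34.2
```

Request:
arm_command --increments '[[[-0.02,0.01,0],0.04],[[-0.02,0.01,0],0.05],[[-0.02,0.02,0],0.05],[[-0.02,0.02,-0.01],0.05],[[-0.01,0,-0.02],0.05]]'

```text
time_s: 4.82
position: [0.5234, 0.0529, 0.1098]
eef_rot: [0.654, 0.756, -0.001, -0.0]
ft_force: [-0.1, -2.0, 0.2]
gripper_width: 0.0146
grasp_force: 35.2
```

Request:
arm_command --increments '[[[0.01,0,-0.02],0.05],[[0,0,-0.02],0.05],[[0,0,-0.02],0.05],[[0,0,-0.02],0.03],[[0,0,0],0]]'

```text
time_s: 5.45
position: [0.5276, 0.0526, 0.1053]
eef_rot: [0.548, 0.836, 0.001, 0.002]
ft_force: [4.2, -4.6, 5.6]
gripper_width: 0.015
grasp_force: 36.2
```

```bash
python3 - <<'E'
from h import *
s=imaging.snapshot("side")
cv2.imwrite("pics/d.png",cv2.resize(s["color"][165:295,180:320],None,fx=4,fy=4,interpolation=2))
print(robot.sense()["position"],robot.sense()["ft_force"],robot.sense()["torque"]); measure(s)
E
```

```text
[0.52757518 0.05260758 0.10533059] [ 3.97613557 -3.77455115  4.73584215] [-0.4720937  -0.93041952 -0.09243908]
board circle [0.5254 0.0525] 0.1118
batten 298 70.8 rect centre 0.5437 0.0983 [0.106 0.041] z 0.0279
bar 245 17.9 [0.5212 0.0648 0.1368] rect 0.5243 0.0612 [0.053 0.067] top z [0.132  0.153  0.1591]
ring 610 0.5245 0.0525 plane [-0.004  -0.0132  0.0724] tilt deg 0.8
```

View pics/d.png

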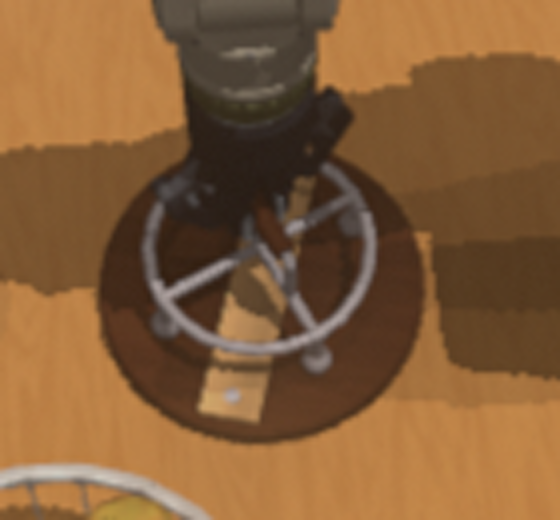

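The side view shows feet at (165,322), (317,358) and (350,220), all off the batten. The ring is level at z≈72 mm and centred. Releasing now and rising clear.

Request:
arm_command --increments '[[[0,0,0],0],[[0,0,0],0],[[0,0,0],0],[[0,0,0],0],[[0,0,0],0],[[0,0,0],0]]' --gripper -1

```text
time_s: 6.25
position: [0.5253, 0.0534, 0.1041]
eef_rot: [0.548, 0.837, 0.0, -0.0]
ft_force: [0.4, -1.0, -0.4]
gripper_width: 0.0854
grasp_force: 0.0
```

Request:
arm_command --increments '[[[0,0,0.1],0],[[0,0,0.3],0],[[0,0,0.4],0],[[0,0,0.4],0],[[0,0,0.3],0],[[0,-0.6,0],0],[[0,-0.6,0],0],[[0,-0.6,0],0],[[0,-0.6,0],0],[[0,-0.6,0],0],[[0,0,0],0]]'

```text
time_s: 7.62
position: [0.5253, -0.1898, 0.2244]
eef_rot: [0.549, 0.836, -0.0, 0.001]
ft_force: [-0.3, 0.6, 0.2]
gripper_width: 0.0855
grasp_force: 0.0
```

```bash
python3 - <<'E'
from h import *
S={n:imaging.snapshot(n) for n in("top","side")}
a=S["top"]["color"][130:230,165:280]; b=S["side"]["color"][185:285,190:305]
cv2.imwrite("pics/e.png",cv2.resize(np.hstack([a,b]),None,fx=3.4,fy=3.4,interpolation=2))
for n in S: print(n); measure(S[n])
s=robot.sense(); print(s["time_s"],s["position"],s["gripper_width"])
E
```

```text
top
board circle [0.5249 0.0544] 0.1103
batten 497 69.5 rect centre 0.5254 0.0528 [0.204 0.039] z 0.0263
bar 153 112.4 [0.5238 0.0527 0.1275] rect 0.524 0.0529 [0.016 0.084] top z [0.1278 0.13   0.1323]
ring 594 0.5243 0.0526 plane [0.0014 0.0001 0.0701] tilt deg 0.1
side
board circle [0.5246 0.0523] 0.1116
batten 504 69.2 rect centre 0.5256 0.0527 [0.203 0.041] z 0.0276
bar 183 112.5 [0.5239 0.0549 0.1289] rect 0.524 0.0514 [0.016 0.087] top z [0.1297 0.1321 0.1341]
ring 824 0.5241 0.0514 plane [0.0006 0.0045 0.0718] tilt deg 0.3
7.725 [ 0.52511231 -0.18688733  0.22438265] 0.08511608700616032
```

View pics/e.png

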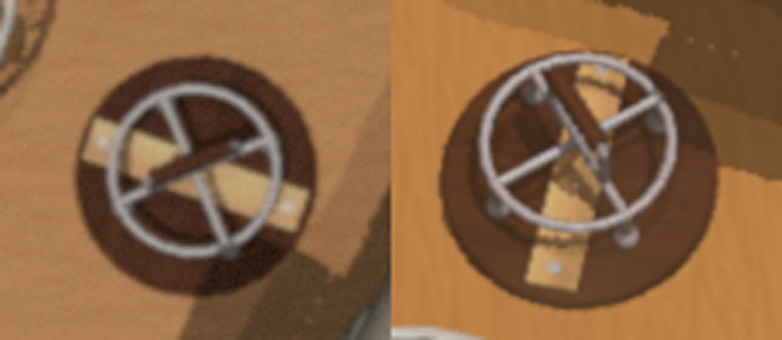

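The stand is level (tilt 0.3° or less), turned 43° from the batten and within about 2 mm of the board's centre. In the side view all four feet, at (535,92), (655,120), (497,207) and (627,237), are off the batten.

```bash
python3 -c "from rig import sign_off; print(sign_off())"
```

```text
the job is handed in; nothing more can be done
None
```

The pot stand now stands level with all four feet on the flat of the board, about 43° from the batten and within about 2 mm of the board's centre; I let go of it, never touched the mug or jar, and handed the job in at about 8 s.

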